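# Clear a stray nut into the slam-latch fastener drawer

## Task

A stray hexagon nut was left on the sorting top of the small grey fastener drawer unit. Press the unit's round release button so that its drawer springs out, get the nut down into the open drawer (it may simply be swept off the front edge of the sorting top), then push the drawer fully home until it latches and stays shut by itself. Leave the other things on the bench where they are.

Things in the scene. Friction and masses are not known exactly. Their poses are not given: they have to be found in the camera images.
- sorting_top (a point): Middle of the flat bare-steel top (50 mm up, 88 mm wide) of the drawer unit: a fixed grey steel box, 110 deep (x), 124 wide (y), 56 high, right of the big parts cabinet. +x points to its back, +y to its left seen from the robot; the drawer comes out along -x. Open front edge 53 mm in front; 5 mm high lips at the left (+y) and rear, the rear one 52 mm behind; lock housing at the right.
- release_top (a point): Middle of the top of the release button: dark steel mushroom, 25 mm across, pressed straight down. It stands 12 mm above the lock housing (34 mm wide, along the right side of the unit, 6 mm higher than the sorting top), 62 mm right (-y) of and 24 mm behind the middle of the sorting top, 68 mm above the bench.
- release (a joint): Travel of the release button in m: 0 up, 0.008 fully down. Its spring takes 1.6 N to start and about 5 N fully down. Somewhere between 3 and 7 mm the latch lets the drawer go; after that the button may be let up.
- drawer (a joint): How far the drawer is out, in m: 0 latched (front flush), 0.050 fully out, -0.003 at its inner stop. Released, its spring throws it out to 0.050 and keeps pushing outward (6 N near home, 2 N fully out). To latch it, push it past 0 to the inner stop (about 10 N; between 18 and 8 mm out it forces the latch down), then let go: it rests at 0.
- drawer_floor (a point): Middle of the upper face of the drawer's floor, 12 mm above the bench; axes as the sorting top's; moves with the drawer. Inside: 97 mm long (x, -49 to +48 mm), 78 mm wide (y, +-39 mm), walls 32 mm high, open above. When the drawer is fully out, the front 47 mm of the inside stand clear in front of the sorting top, the rest stays under it.
- drawer_front (a point): Middle of the outer face of the drawer's front panel, 27 mm above the bench: 86 mm wide, 38 mm high, flat but for a shallow card frame, no handle; it may be pushed anywhere. Moves with the drawer; +x points the way to push it shut.
- nut_center (a point): Centre of the stray plain steel hexagon nut, 24 mm across flats, 27 mm across corners, 13 mm thick (25 to 50 g), lying flat on the sorting top at the start, so this point is then 56.5 mm above the bench. Its z axis is the axis of its thread.
- bolt_mid (a point): Bystander: large hexagon bolt, 84 mm tall, standing on its head on the left of the bench, loose; this point is half-way up.
- brass_elbow_mid (a point): Bystander: brass pipe elbow, 56 x 56 x 31 mm, lying loose near the left front of the drawer unit; this point is its centre.
- nut: The same nut; origin in the middle of its underside.
- tape_masking_mid (a point): Bystander: masking tape roll lying flat, 104 mm across, 25 mm high, loose; this point is its centre.
Mind the look-alikes: they are no part of the job. Of the things that look like the nut, the smaller one is meant.

How it is judged:
On the way, in this order (a step that is already met when the one before it is completed fails the run):
1. the release button is pressed down by more than 2.5 mm (value of joint release above 0.0025 m).
2. the drawer has sprung out by more than 42 mm (value of joint drawer above 0.042 m), for 0.1 s.
3. the nut lies down inside the drawer, the drawer still open by more than 20 mm (x of nut_center in the frame of drawer_floor between -0.051 and 0.051 m and y of nut_center in the frame of drawer_floor between -0.042 and 0.042 m and z of nut_center in the frame of drawer_floor between 0 and 0.028 m and value of joint drawer above 0.02 m), for 0.2 s.
At the end, for the whole second after the job is handed in: The drawer is latched shut by itself (less than 4 mm out), the release button is up again, and the nut lies at rest inside the drawer, below its walls (value of joint drawer below 0.004 m and value of joint release below 0.003 m and linear speed of nut below 0.02 m/s and x of nut_center in the frame of drawer_floor between -0.051 and 0.051 m and y of nut_center in the frame of drawer_floor between -0.042 and 0.042 m and z of nut_center in the frame of drawer_floor between 0 and 0.028 m); the robot touches nothing.
It fails at once if the bolt, the brass elbow or the masking tape is more than 30 mm from where it was (distance of any of bolt_mid, brass_elbow_mid, tape_masking_mid from where it was at the start of the episode above 0.03 m).
It also fails if it takes over 45 s, if anything falls off the work surface, if the arm or the gripper's body presses on something with over 40 N, if the wrist force passes 120 N, or if a joint passes its speed limit or range.

## Robot

A 7-joint arm with a two-finger parallel gripper is mounted at the origin on the work surface; the furniture and walls round the work are solid. World frame = base frame: x ahead of the robot, y to its left, z up, the work surface at z = 0. Lengths are in m, angles in rad, forces in N, time in s.
With the tool pointing down it reaches from about 0.425 to 1.025 m from the base axis. Payload 9.4 kg.
Tool frame: the origin (TCP) lies midway between the tips of the shut fingers; the grasp point (between the pads) lies 19 mm behind it (bot.grip_depth is the z of the grasp point in the tool frame, in m); z points along the fingers, y is the line along which they close (so a half turn about z gives the same grasp; the last joint's range is limited). The gripper opens to 93 mm and grips with 3 to 60 N. Pads are 15 mm wide; open, the fingers measure 128 mm over their backs; the gripper's body (75 mm by 188 mm) begins 65 mm behind the grasp point.
Start: joints at [-1.188, 0.599, -0.003, 1.599, 0.002, 0.943, -0.08], TCP at [0.322, 0.65, 0.19] pointing down, gripper open.
Joint ranges: [-2.57, 2.57], [-0.35, 1.97], [-1.29, 1.29], [0.11, 2.56], [-1.05, 4.19], [0.11, 1.86], [-2.63, 2.63]. Speed limits (rad/s): [2.22, 2.22, 3.01, 3.01, 3.14, 3.14, 3.14].

## Interface

Orientations are given as [roll, pitch, yaw] about the fixed x, y, z axes, in that order (R = Rz(yaw) Ry(pitch) Rx(roll)).
In Python, from plant import bot gives the robot as it stands.
- The arm moves only by the tool step_arm, never from a script. Its argument "targets" is a list that holds one entry, the list of rows, each a list of 7 numbers: the shift along the world's x, y, z as a fraction of full scale, then the turn, a rotation vector about the world's x, y, z as a fraction of full scale, then the opening, from -1 (shut) to 1 (fully open). A call has 1 to 5 rows; each row shifts and turns the commanded pose from where the row before left it; what a row does not reach is not made up. Full scale, the value 1, is 0.05 m for a shift and 0.08 rad for a turn. A row lasts 1/8 s, in which the tool goes at most 62.5 mm and 10.7 degrees, less where a joint would pass 70% of its speed; a pose out of reach is approached as far as the arm can. A call with a number of a shift or a turn outside -1 to 1 is refused whole. A call with a gripper value outside its range is refused whole. The fingers move at their own pace and stop on an object; "grip_force" is the grip in N (left out, the last holds). Time passes only in rows, so rows that do not move let the fingers close. It gives the time, the measured TCP pose, the force, the opening and the grip force at its end, in the units of the state.
- bot.state(): the state, without advancing time (a new reading comes with each control period).
- bot.snapshot(name): name is "scene" or "top" or "wrist"; returns (picture, depth): 400x640x3 uint8, blue, green, red; 400x640 float32, m along the optical axis (not along the pixel's ray), 0 where there is no reading.
- bot.get_calibration(name): a dict with "fx", "fy", "cx", "cy" (pixels), "rvec" (rotation vector, rad) and "tvec" (3), from world to camera coordinates, as OpenCV has them. Camera axes: x right, y down, z forward; pixel columns grow to the right and rows downward; lengths in m; the calibration is good to about 2 mm. A picture is of the moment at which its call begins: read the wrist's pose just before it. get_calibration takes no time and is no camera call; for the wrist camera it gives the pose at the moment of the call.
- bot.sign_off(): hands the job in; it is judged then, once.
The state is a dict: "clock": time; "joint_pos": joint angles; "joint_vel": joint speeds; "tau": joint torques, N m; "tool_pos": TCP position; "orientation": TCP orientation; "wrist_force": force on the tool from outside, world axes, zero at the start; "ft_torque": the same for the moment, N m; "finger_gap": finger opening in m; "gripper_force": force on a finger pad.
Only numpy, scipy, OpenCV 4.12 (cv2) and the standard library are available. Lean on these libraries where they do the work, as an engineer would, in place of code of your own. Each camera call takes 0.05 s, during which the arm holds its last target. There are 200 camera calls.

## Working session

There is one attempt and no reset: what is moved stays moved. The work goes in short steps, Python scripts to look and compute and a tool call to move; the robot and the scene stay as the last step left them, time stands still between calls to the robot, and variables do not carry over. Pictures are saved under pics/ and viewed, at most 10 in all, crops included, and the job is handed in when it is done.

Besides the shell and the picture viewer there is one more tool, called after "Call:" as name(argument=value, ...) on one line, values as JSON. step_arm: Moves the arm, as the interface text tells. Shift numbers are shares of 0.05 m and turn numbers shares of 0.08 rad, none past 1 either way. Its arguments: {"type":"object","properties":{"targets":{"type":"array","items":{"type":"array","items":{"type":"array","items":{"type":"number"}}}},"grip_force":{"type":"number"}},"required":["targets"]}

```bash
mkdir -p pics; cat > h.py <<'E'
import numpy as np, cv2
from plant import bot
def cam(n):
    c=bot.get_calibration(n);R=cv2.Rodrigues(np.array(c['rvec'],float))[0];return c,R,np.array(c['tvec'],float).ravel()
def ray(n,u,v,z):
    c,R,t=cam(n);d=R.T@np.array([(u-c['cx'])/c['fx'],(v-c['cy'])/c['fy'],1]);o=-R.T@t
    return o+d*(z-o[2])/d[2]
def cloud(n,D):
    c,R,t=cam(n);v,u=np.mgrid[:400,:640]
    P=np.stack([(u-c['cx'])/c['fx']*D,(v-c['cy'])/c['fy']*D,D],-1)
    return (P-t)@R
E
python3 - <<'E'
from h import *
for n in('scene','top'):
    I,D=bot.snapshot(n);cv2.imwrite(f'pics/{n}0.png',I);np.save(f'pics/{n}0.npy',D)
    c,R,t=cam(n);print(n,-R.T@t,R[2])
print(bot.state())
E
```

```text
scene [-0.21440337 -0.61374502  0.47929813] [ 0.68716074  0.61320933 -0.38959522]
top [ 0.37085926 -0.00797571  0.98666936] [ 0.08057174 -0.02488695 -0.99643807]
{'clock': 0.1, 'joint_pos': array([-1.18769347,  0.60001241, -0.0025491 ,  1.60004111,  0.00176723,
        0.94289732, -0.07982825]), 'joint_vel': array([ 8.29236558e-05, -2.89950386e-03, -5.67972698e-04, -2.11658663e-03,
        4.73762770e-04,  1.13677371e-03, -8.54426197e-04]), 'tau': array([ 5.25876239e-03, -7.66555309e+01,  1.50234438e+00, -2.52936691e+01,
       -5.22076234e-02,  1.35445024e-02,  5.24169116e-05]), 'tool_pos': array([0.32152924, 0.64927875, 0.18937302]), 'orientation': array([-3.14024020e+00,  9.75542737e-05,  2.68180555e+00]), 'wrist_force': array([ 0.58431106, -0.54357547, -0.17691728]), 'ft_torque': array([-0.02350203,  0.04600885, -0.00533738]), 'gripper_force': 0.0, 'finger_gap': 0.09308538148846442}
```

View pics/scene0.png

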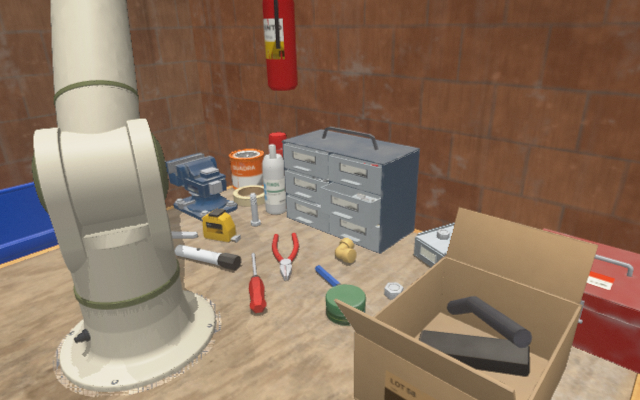

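View pics/top0.png

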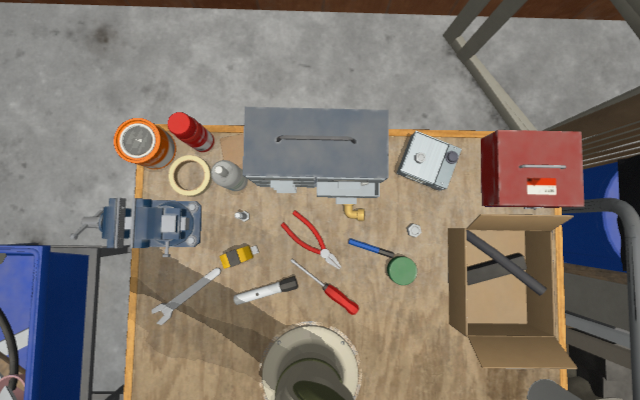

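The top view shows the unit rotated at about (428,160), with the nut at (420,158), the button at (452,156) and a look-alike nut on the bench at (414,230). Next I measure the unit's frame.

```bash
python3 - <<'E'
from h import *
I=cv2.imread('pics/top0.png');D=np.load('pics/top0.npy');P=cloud('top',D)
x0,x1,y0,y1=385,480,115,245
cv2.imwrite('pics/c1.png',cv2.resize(I[y0:200,x0:x1],None,fx=7,fy=7,interpolation=cv2.INTER_CUBIC)[:600])
S=np.zeros((400,640),bool);S[120:200,392:475]=1
Z=P[...,2]
for a,b in((.04,.0525),(.0525,.06),(.0605,.0655),(.0655,.08)):
    m=S&(Z>a)&(Z<b);q=P[m]
    if len(q)<3:continue
    print(a,m.sum(),q.mean(0).round(4),cv2.minAreaRect((q[:,:2]*1000).astype(np.float32)))
m=S&(Z>.035)&(Z<.08)
r=cv2.minAreaRect((P[m][:,:2]*1000).astype(np.float32));print(r,cv2.boxPoints(r))
m=S&(Z>.035)
v,u=np.nonzero(m);print(u.min(),u.max(),v.min(),v.max())
np.set_printoptions(linewidth=250)
print((Z[130:192:2,396:464:2]*1000).astype(int))
E
```

```text
0.04 1338 [ 0.5413 -0.28    0.0496] ((538.3909912109375, -294.3360290527344), (124.61326599121094, 111.24479675292969), 69.11582946777344)
0.0525 727 [ 0.5314 -0.3152  0.0555] ((539.8606567382812, -294.73834228515625), (124.36804962158203, 110.12210083007812), 68.54954528808594)
0.0605 97 [ 0.543  -0.2874  0.0632] ((544.2273559570312, -306.5102233886719), (34.84039306640625, 105.44962310791016), 9.481484413146973)
0.0655 70 [ 0.5447 -0.3313  0.0674] ((542.689453125, -304.5624084472656), (20.446090698242188, 101.95763397216797), 4.242091655731201)
((538.7387084960938, -294.27569580078125), (124.76893615722656, 112.05948638916016), 69.24910736083984) [[ 464.24045 -332.7616 ]
 [ 569.03064 -372.4649 ]
 [ 613.23694 -255.7898 ]
 [ 508.44678 -216.08649]]
394 462 122 189
[[-1  0  0 ... -1 -2  0]
 [ 0  4  2 ... -1  0  1]
 [ 0 -1  0 ... -1  0  0]
 ...
 [ 0  0  1 ...  0 -2 -1]
 [ 4  0  2 ...  0  0  0]
 [ 2  2  1 ...  1  0  0]]
```

View pics/c1.png

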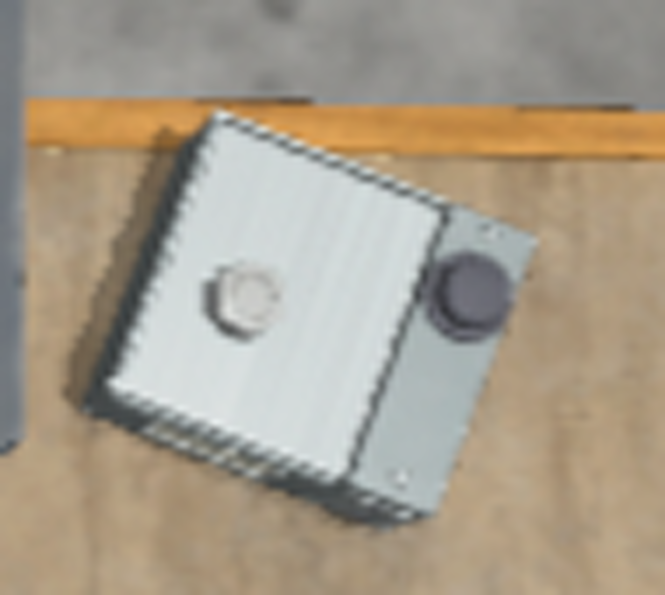

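Nut top at about (420,157.5) and button at about (452.5,155.5), both in full-image pixels. Unit yaw is about -20.7°. Now the exact rays and the neighbouring clearances.

```bash
python3 - <<'E'
from h import *
I=cv2.imread('pics/top0.png');D=np.load('pics/top0.npy');P=cloud('top',D);Z=P[...,2]
th=np.deg2rad(-20.75);ex=np.array([np.cos(th),np.sin(th)]);ey=np.array([-ex[1],ex[0]])
C=np.array([.5387,-.2943]);s=C+.016*ey-.002*ex
f=lambda p:(((p[:2]-s)@ex*1000).round(1),((p[:2]-s)@ey*1000).round(1))
px=lambda a,b:(385+(a+.5)/7-.5,115+(b+.5)/7-.5)
b=ray('top',*px(473,286),.068);n=ray('top',*px(249,297),.063)
print('sort',s,'button',b,f(b),'expect',s+.024*ex-.062*ey,'nut',n,f(n))
for k,p,z in(('FL',(110,385),.05),('mid',(355,470),.053),('FR',(430,515),.056),('BL',(218,115),.055),('BR',(537,240),.056)):
    q=ray('top',*px(*p),z);print(k,q.round(4),f(q))
for k,(u0,u1,v0,v1) in dict(cab=(330,392,100,200),box=(440,575,205,370),red=(478,590,125,210)).items():
    m=np.zeros_like(Z,bool);m[v0:v1,u0:u1]=1;q=P[m&(Z>.09)&(D>0)]
    print(k,q.min(0).round(3),np.percentile(q,[1,99],0).round(3),q.max(0).round(3))
print(P[350:400,280:350][...,2].max())
E
```

```text
sort [ 0.54249839 -0.27862925] button [ 0.54711021 -0.34270963  0.068     ] (np.float64(27.0), np.float64(-58.3)) expect [ 0.54297559 -0.34511062] nut [ 0.54264275 -0.26465577  0.063     ] (np.float64(-4.8), np.float64(13.1))
FL [ 0.5124 -0.2182  0.05  ] (np.float64(-49.6), np.float64(45.9))
mid [ 0.483 -0.305  0.053] (np.float64(-46.3), np.float64(-45.7))
FR [ 0.4671 -0.3306  0.056 ] (np.float64(-52.1), np.float64(-75.4))
BL [ 0.6099 -0.2561  0.055 ] (np.float64(55.0), np.float64(44.9))
BR [ 0.5665 -0.3704  0.056 ] (np.float64(54.9), np.float64(-77.3))
cab [ 0.433 -0.157  0.09 ] [[ 0.439 -0.157  0.101]
 [ 0.613 -0.036  0.242]] [ 0.615 -0.035  0.245]
box [ 0.083 -0.622  0.09 ] [[ 0.085 -0.556  0.091]
 [ 0.425 -0.351  0.195]] [ 0.427 -0.35   0.198]
red [ 0.422 -0.646  0.09 ] [[ 0.426 -0.642  0.093]
 [ 0.604 -0.44   0.121]] [ 0.606 -0.438  0.126]
0.9866693611243594
```

Call:
step_arm(targets=[[[0,0,1,0,0,-0.9,-1],[0,-0.5,1,0,0,-0.9,-1],[0.2,-1,1,0,0,-0.9,-1],[0.2,-1,0,0,0,-0.9,-1],[0.2,-1,0,0,0,-0.9,-1]]])

```text
clock: 0.72
tool_pos: [0.3507, 0.4794, 0.3342]
orientation: [3.141, -0.0, 2.32]
wrist_force: [0.7, 0.5, -0.2]
finger_gap: 0.0471
gripper_force: 0.0
```

Call:
step_arm(targets=[[[0.2,-1,0,0,0,-0.9,-1],[0.2,-1,0,0,0,-0.9,-1],[0.2,-1,0,0,0,-0.9,-1],[0.2,-1,0,0,0,-0.9,-1],[0.2,-1,0,0,0,-0.9,-1]]])

```text
clock: 1.35
tool_pos: [0.4005, 0.2292, 0.3338]
orientation: [-3.142, -0.0, 1.959]
wrist_force: [-0.4, 0.4, 0.3]
finger_gap: 0.0009
gripper_force: 0.0
```

Call:
step_arm(targets=[[[0.2,-1,0,0,0,-0.9,-1],[0.2,-1,0,0,0,-0.9,-1],[0.2,-1,0,0,0,-0.9,-1],[0.2,-1,0,0,0,-0.9,-1],[0.2,-1,0,0,0,-0.9,-1]]])

```text
clock: 1.98
tool_pos: [0.4504, -0.0207, 0.3339]
orientation: [3.141, -0.0, 1.6]
wrist_force: [0.3, 0.4, 0.1]
finger_gap: 0.0004
gripper_force: 0.0
```

Call:
step_arm(targets=[[[0.28,-0.92,0,0,0,-0.7,-1],[0.28,-0.92,0,0,0,-0.7,-1],[0.28,-0.92,0,0,0,-0.7,-1],[0.28,-0.92,0,0,0,-0.7,-1],[0.28,-0.92,0,0,0,-0.7,-1]]])

```text
clock: 2.6
tool_pos: [0.5207, -0.2503, 0.3336]
orientation: [-3.141, -0.0, 1.32]
wrist_force: [0.9, -0.1, -0.2]
finger_gap: 0.0006
gripper_force: 0.0
```

Call:
step_arm(targets=[[[0.28,-0.92,0,0,0,-0.7,-1],[0.28,-0.88,0,0,0,-0.7,-1],[0,0,-1,0,0,0,-1],[0,0,-1,0,0,0,-1],[0,0,0,0,0,0,-1]]])

```text
clock: 3.22
tool_pos: [0.5468, -0.3375, 0.2306]
orientation: [-3.135, -0.001, 1.21]
wrist_force: [0.0, 0.1, 0.4]
finger_gap: 0.0006
gripper_force: 0.0
```

```bash
python3 - <<'E'
from h import *
s=bot.state();print(s['tool_pos'],s['orientation'],s['joint_pos'])
I,D=bot.snapshot('wrist');cv2.imwrite('pics/w1.png',I)
c,R,t=cam('wrist');print(c,-R.T@t,R[2])
E
```

```text
[ 0.5467614  -0.33747775  0.23060057] [-3.13459877e+00 -6.71679228e-04  1.20977119e+00] [ 0.0399262   0.53069842  0.66016626  1.77747143 -0.38346831  0.9728727
  0.4944974 ]
{'fx': 329.1607706851994, 'fy': 329.1607706851994, 'cx': 319.54132215105636, 'cy': 201.92234012259655, 'rvec': array([-2.85292674,  0.52102769,  0.06954793]), 'tvec': array([-0.63149838, -0.1580904 ,  0.40385832])} [ 0.57254449 -0.27573326  0.42784145] [-0.08928064 -0.22589607 -0.97005151]
```

View pics/w1.png

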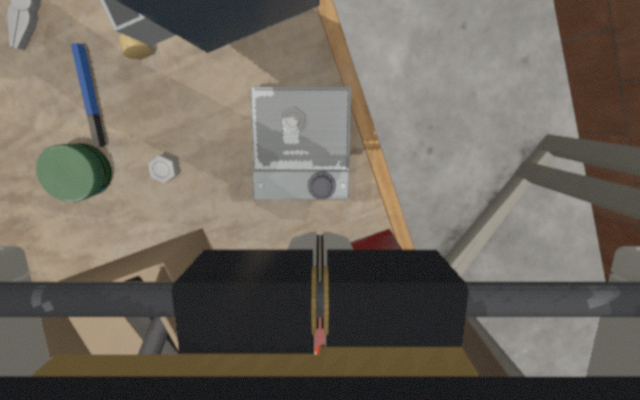

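The wrist view shows the unit upright. The button is at (321,185), the nut at about (293,117), the front (left) edge at u≈253 and the rear edge at u≈348. I cross-check with rays.

```bash
python3 - <<'E'
from h import *
print('button',ray('wrist',321,185,.068))
for p,z in(((254,199),.056),((348,199),.056),((254,88),.052),((350,88),.055),((163,168),.016)):print(p,ray('wrist',*p,z).round(4))
I=cv2.imread('pics/w1.png');cv2.imwrite('pics/w1c.png',cv2.resize(I[80:210,240:365],None,fx=4.5,fy=4.5,interpolation=cv2.INTER_CUBIC))
E
```

```text
button [ 0.54781301 -0.34194933  0.068     ]
(254, 199) [ 0.4683 -0.3321  0.056 ]
(348, 199) [ 0.5705 -0.3707  0.056 ]
(254, 88) [ 0.5165 -0.2191  0.052 ]
(350, 88) [ 0.6135 -0.2561  0.055 ]
(163, 168) [ 0.3657 -0.2608  0.016 ]
```

View pics/w1c.png

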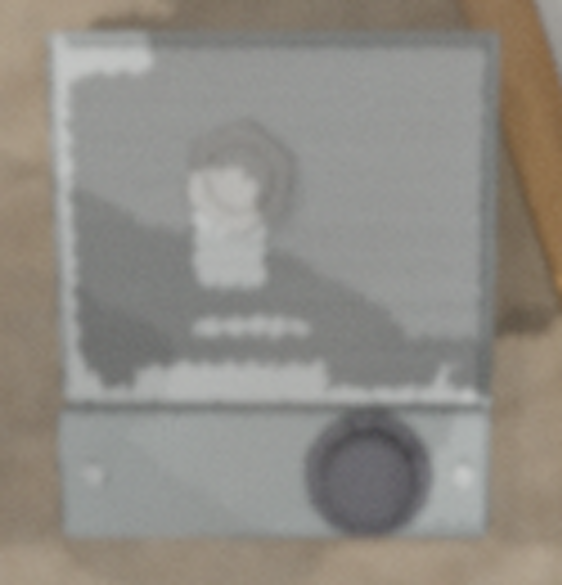

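Call:
step_arm(targets=[[[0.02,-0.12,-0.8,0,0,0,-1],[0,0,-0.8,0,0,0,-1],[0,0,-0.8,0,0,0,-1],[0,0,-0.5,0,0,0,-1],[0,0,0,0,0,0,-1]]], grip_force=40)

```text
clock: 3.9
tool_pos: [0.5502, -0.3452, 0.0896]
orientation: [3.141, -0.0, 1.21]
wrist_force: [0.6, 1.4, 0.4]
finger_gap: 0.0007
gripper_force: 0.0
```

Call:
step_arm(targets=[[[-0.04,0.04,-0.4,0,0,0,-1],[0,0,-0.1,0,0,0,-1],[0,0,-0.05,0,0,0,-1],[0,0,0,0,0,0,-1]]])

```text
clock: 4.4
tool_pos: [0.5481, -0.3434, 0.0624]
orientation: [3.14, 0.0, 1.21]
wrist_force: [0.0, -0.3, 0.4]
finger_gap: 0.0002
gripper_force: 0.0
```

Call:
step_arm(targets=[[[0,0,-0.05,0,0,0,-1],[0,0,0,0,0,0,-1]]])

```text
clock: 4.65
tool_pos: [0.5475, -0.343, 0.0589]
orientation: [-3.142, -0.0, 1.21]
wrist_force: [1.5, 0.5, -0.5]
finger_gap: 0.0005
gripper_force: 0.0
```

```bash
python3 - <<'E'
from h import *
print({k:np.round(v,4) for k,v in bot.state().items()})
I,D=bot.snapshot('top')
a=cv2.resize(I[110:250,380:480],None,fx=4,fy=4,interpolation=cv2.INTER_CUBIC)
I,D=bot.snapshot('scene')
b=cv2.resize(I[200:310,360:470],None,fx=3.6,fy=5.09,interpolation=cv2.INTER_CUBIC)[:560]
cv2.imwrite('pics/p2.png',np.hstack([a,b]))
E
```

```text
{'clock': np.float64(4.65), 'joint_pos': array([ 0.1551,  0.7197,  0.5034,  1.9111, -0.5521,  0.6513,  0.6423]), 'joint_vel': array([ 0.0003, -0.    ,  0.0004, -0.0013,  0.002 ,  0.0028, -0.001 ]), 'tau': array([ 2.07000e-02, -7.13973e+01,  1.09460e+01, -1.61255e+01,
       -3.85000e-02,  2.65000e-02,  1.35000e-02]), 'tool_pos': array([ 0.5475, -0.343 ,  0.0589]), 'orientation': array([-3.1416, -0.    ,  1.2098]), 'wrist_force': array([ 1.4832,  0.5174, -0.5474]), 'ft_torque': array([-0.0856,  0.1187,  0.0023]), 'gripper_force': np.float64(0.0), 'finger_gap': np.float64(0.0005)}
```

View pics/p2.png

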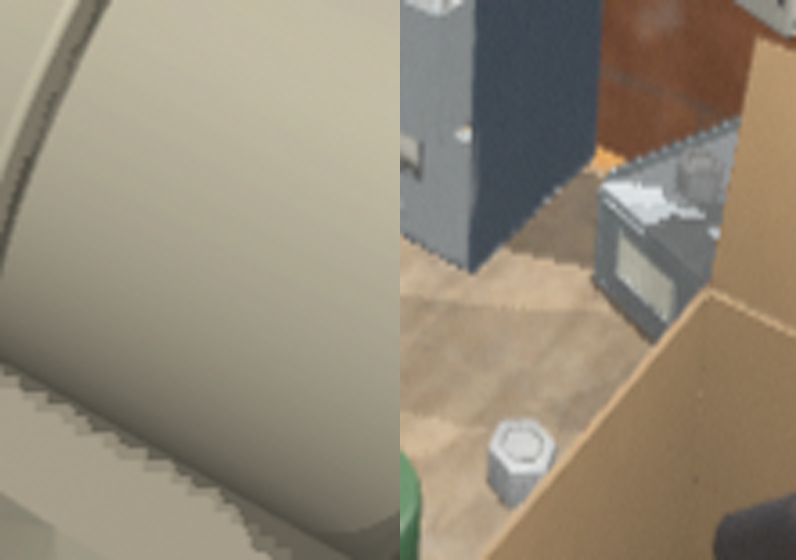

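The scene crop shows the drawer still flush, and the wrist reads no force. I check the tips against the button in the wrist view.

```bash
python3 - <<'E'
from h import *
I,D=bot.snapshot('wrist');cv2.imwrite('pics/w2.png',I[60:400,160:520]);
I=cv2.resize(I[60:380,190:470],None,fx=1.8,fy=1.8);cv2.imwrite('pics/w2.png',I)
c,R,t=cam('wrist')
s=bot.state();
for dz in(0,.009):
  X=np.array(s['tool_pos'])+[0,0,dz];q=R@X+t;print(c['fx']*q[0]/q[2]+c['cx'],c['fy']*q[1]/q[2]+c['cy'],q[2])
q=R@np.array([.547,-.343,.068])+t
E
```

```text
319.5044805980999 231.35567826796617 0.2051681351715266
319.49109116026835 236.32662639631607 0.19643762644598667
```

View pics/w2.png

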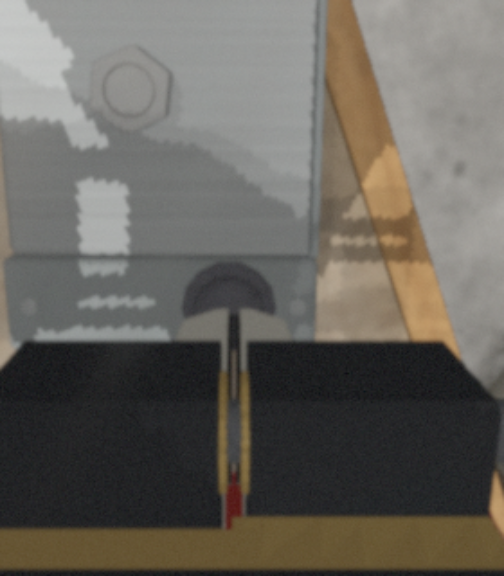

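```bash
python3 - <<'E'
from h import *
I,D=bot.snapshot('wrist');P=cloud('wrist',D);Z=P[...,2]
g=lambda u,v,w=4:(np.median(Z[v-w:v+w+1,u-w:u+w+1]).round(4),np.median(P[v-w:v+w+1,u-w:u+w+1].reshape(-1,3),0).round(4))
print('sort',g(330,160),g(250,190),'hous',g(260,220),'bench',g(390,120),'nut',g(262,109,3))
for v in range(200,252,3):print(v,[int(1000*Z[v,u]) for u in range(285,356,5)])
print(np.round(bot.state()['wrist_force'],2))
E
```

```text
sort (np.float64(0.0499), array([ 0.5689, -0.3049,  0.0499])) (np.float64(0.05), array([ 0.5152, -0.3046,  0.05  ])) hous (np.float64(0.0559), array([ 0.5149, -0.3238,  0.0559])) bench (np.float64(-0.0001), array([ 6.205e-01, -2.987e-01, -1.000e-04])) nut (np.float64(0.0635), array([ 0.5435, -0.2632,  0.0635]))
200 [49, 50, 50, 49, 49, 47, 49, 50, 49, 49, 49, 48, 49, 48, 49]
203 [54, 54, 53, 53, 54, 53, 52, 53, 54, 54, 53, 54, 53, 55, 54]
206 [56, 55, 55, 55, 55, 56, 56, 57, 56, 55, 54, 56, 55, 55, 55]
209 [55, 55, 55, 55, 57, 59, 58, 57, 58, 57, 56, 55, 56, 56, 56]
212 [56, 55, 56, 57, 58, 59, 58, 58, 58, 59, 55, 55, 56, 56, 55]
215 [56, 55, 55, 57, 58, 63, 64, 63, 60, 59, 57, 56, 56, 55, 55]
218 [56, 56, 57, 58, 62, 67, 66, 66, 65, 62, 58, 55, 56, 55, 55]
221 [56, 56, 58, 58, 66, 66, 67, 67, 66, 65, 58, 57, 55, 56, 55]
224 [55, 55, 57, 63, 67, 68, 67, 68, 66, 67, 59, 57, 55, 56, 55]
227 [55, 56, 58, 65, 66, 67, 66, 67, 66, 66, 64, 57, 55, 56, 57]
230 [56, 55, 58, 65, 67, 67, 67, 66, 67, 67, 65, 57, 56, 56, 57]
233 [55, 55, 57, 66, 90, 91, 90, 67, 90, 90, 90, 58, 57, 55, 56]
236 [54, 55, 93, 94, 94, 94, 95, 90, 95, 94, 95, 96, 95, 55, 55]
239 [56, 56, 98, 98, 98, 99, 99, 95, 99, 100, 98, 99, 97, 55, 56]
242 [55, 103, 102, 102, 102, 103, 104, 98, 103, 104, 103, 102, 103, 55, 55]
245 [55, 107, 107, 106, 108, 107, 107, 102, 107, 108, 107, 108, 107, 106, 56]
248 [56, 109, 111, 109, 111, 111, 111, 107, 110, 111, 110, 111, 110, 111, 56]
251 [177, 178, 178, 178, 178, 177, 114, 107, 114, 178, 178, 178, 177, 178, 179]
[ 0.99 -0.01 -0.4 ]
```

```bash
python3 - <<'E'
from h import *
I,D=bot.snapshot('wrist');P=cloud('wrist',D)
s=bot.state();R=cv2.Rodrigues(np.zeros(3))[0]
from scipy.spatial.transform import Rotation as Ro
T=Ro.from_euler('xyz',s['orientation']).as_matrix()
Q=(P-s['tool_pos'])@T*1000
for v in(228,231,232,233,234,236,240,244,248,250,255,270):print(v,[Q[v,u].round(0).tolist() for u in(300,310,320,330,340)])
E
```

```text
228 [[5.0, -12.0, -7.0], [5.0, -6.0, -8.0], [5.0, 0.0, -7.0], [5.0, 6.0, -7.0], [2.0, 13.0, -0.0]]
231 [[3.0, -12.0, -8.0], [10.0, -5.0, -29.0], [3.0, 0.0, -8.0], [3.0, 6.0, -8.0], [0.0, 13.0, 1.0]]
232 [[2.0, -12.0, -8.0], [10.0, -5.0, -30.0], [3.0, 0.0, -9.0], [10.0, 6.0, -30.0], [-1.0, 13.0, 1.0]]
233 [[2.0, -12.0, -8.0], [10.0, -5.0, -31.0], [2.0, 0.0, -7.0], [10.0, 6.0, -32.0], [-1.0, 13.0, -0.0]]
234 [[1.0, -12.0, -7.0], [10.0, -5.0, -33.0], [9.0, 0.0, -30.0], [10.0, 5.0, -33.0], [-2.0, 13.0, 1.0]]
236 [[10.0, -10.0, -36.0], [10.0, -5.0, -37.0], [9.0, 0.0, -32.0], [10.0, 5.0, -37.0], [10.0, 10.0, -36.0]]
240 [[10.0, -10.0, -41.0], [10.0, -5.0, -41.0], [9.0, 0.0, -38.0], [10.0, 5.0, -42.0], [10.0, 10.0, -43.0]]
244 [[10.0, -9.0, -48.0], [10.0, -5.0, -47.0], [8.0, 0.0, -43.0], [10.0, 5.0, -47.0], [10.0, 10.0, -47.0]]
248 [[10.0, -9.0, -51.0], [10.0, -4.0, -52.0], [8.0, 0.0, -48.0], [10.0, 5.0, -52.0], [10.0, 10.0, -52.0]]
250 [[37.0, -5.0, -119.0], [37.0, -2.0, -119.0], [8.0, 0.0, -49.0], [36.0, 3.0, -118.0], [37.0, 5.0, -120.0]]
255 [[37.0, -5.0, -122.0], [37.0, -2.0, -122.0], [6.0, 0.0, -50.0], [36.0, 3.0, -121.0], [37.0, 5.0, -122.0]]
270 [[37.0, -4.0, -130.0], [36.0, -2.0, -130.0], [-1.0, 0.0, -52.0], [37.0, 2.0, -130.0], [36.0, 5.0, -130.0]]
```

The wrist depth shows the button still up at 67 mm. The real fingertips end about 29 mm short of the reported TCP, since the finger ends and gripper body are both offset alike. So I keep going down, carefully.

Call:
step_arm(targets=[[[0,0,-0.2,0,0,0,-1],[0,0,-0.12,0,0,0,-1],[0,0,0,0,0,0,-1]]])

```text
clock: 5.28
tool_pos: [0.5471, -0.3428, 0.042]
orientation: [-3.14, -0.0, 1.21]
wrist_force: [0.1, 0.2, 0.4]
finger_gap: 0.0004
gripper_force: 0.0
```

Call:
step_arm(targets=[[[0,0,-0.06,0,0,0,-1],[0,0,-0.06,0,0,0,-1],[0,0,0,0,0,0,-1]]])

```text
clock: 5.65
tool_pos: [0.5476, -0.3432, 0.0369]
orientation: [3.141, 0.0, 1.21]
wrist_force: [0.3, -0.2, 0.3]
finger_gap: 0.0004
gripper_force: 0.1
```

Call:
step_arm(targets=[[[0,0,-0.06,0,0,0,-1],[0,0,0,0,0,0,-1]]])

```text
clock: 5.9
tool_pos: [0.5476, -0.3432, 0.0339]
orientation: [3.141, 0.0, 1.21]
wrist_force: [-0.6, 0.2, 3.8]
finger_gap: 0.0002
gripper_force: 1.7
```

Call:
step_arm(targets=[[[0,0,-0.06,0,0,0,-1],[0,0,0,0,0,0,-1]]])

```text
clock: 6.15
tool_pos: [0.5476, -0.3432, 0.0315]
orientation: [3.141, -0.0, 1.21]
wrist_force: [-1.8, 1.2, 9.5]
finger_gap: 0.0002
gripper_force: 4.7
```

Call:
step_arm(targets=[[[0,0,0.5,0,0,0,-1],[0,0,0.8,0,0,0,-1],[0,0,0.8,0,0,0,-1],[0,0,0,0,0,0,1],[0,0,0,0,0,0,1]]])

```text
clock: 6.78
tool_pos: [0.5474, -0.3424, 0.1351]
orientation: [-3.141, -0.0, 1.21]
wrist_force: [0.3, 0.4, -0.8]
finger_gap: 0.0157
gripper_force: 0.0
```

```bash
python3 - <<'E'
from h import *
I,D=bot.snapshot('wrist');P=cloud('wrist',D);np.save('pics/w3.npy',P)
th=np.deg2rad(-20.75);ex=np.array([np.cos(th),np.sin(th)]);ey=np.array([-ex[1],ex[0]])
s=np.array([.544,-.278]);U=np.dstack([(P[...,:2]-s)@ex,(P[...,:2]-s)@ey,P[...,2]])*1000
x,y,z=U[...,0],U[...,1],U[...,2]
m=(z>56)&(z<70)&(abs(x)<45)&(y>-25)&(y<40)
mm=m&(z>61);q=U[mm];print('nut',m.sum(),mm.sum(),q.mean(0),cv2.minAreaRect(q[:,:2].astype(np.float32)),'world',P[mm].mean(0))
for lo in range(-120,60,6):
    k=(abs(y-0)<8)&(x>=lo)&(x<lo+6);print(lo,k.sum(),np.median(z[k]).round(1) if k.any() else '',end='; ')
cv2.imwrite('pics/w3.png',I);print(bot.state()['tool_pos'],bot.state()['finger_gap'])
E
```

```text
nut 851 834 [-6.46865133 13.73829317 62.99036324] ((-6.681424140930176, 13.624176025390625), (26.446496963500977, 23.857961654663086), 21.23496437072754) world [ 0.54281829 -0.26286105  0.06299036]
-120 0 ; -114 0 ; -108 51 45.5; -102 400 26.5; -96 108 11.4; -90 105 11.2; -84 110 11.3; -78 108 11.1; -72 110 11.0; -66 48 11.5; -60 0 ; -54 95 49.5; -48 143 49.6; -42 134 49.6; -36 138 49.7; -30 140 49.5; -24 131 49.5; -18 122 49.8; -12 134 51.4; -6 151 50.3; 0 153 49.9; 6 135 49.4; 12 133 49.7; 18 134 49.4; 24 154 49.6; 30 137 49.4; 36 136 49.5; 42 140 49.4; 48 158 49.9; 54 26 54.2; [ 0.54710092 -0.34228291  0.13469508] 0.020046128925898753
```

View pics/w3.png

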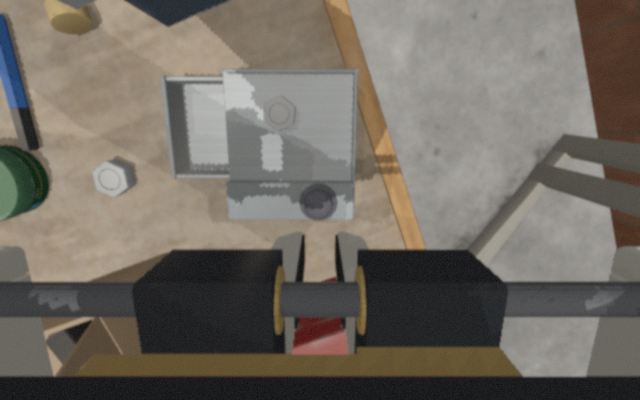

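The drawer is out, with its front at unit x≈-105 mm and the floor visible at u 185–225. The nut lies at (279,113), world (0.543,-0.263). I grasp it with half-open fingers.

Call:
step_arm(targets=[[[-0.04,0.8,0,0,0,0,0],[-0.04,0.8,0,0,0,0,0],[0,0,-0.7,0,0,0,0],[0,0,-0.6,0,0,0,0],[0,0,0,0,0,0,0]]], grip_force=15)

```text
clock: 7.45
tool_pos: [0.5416, -0.2621, 0.0681]
orientation: [-3.136, 0.0, 1.21]
wrist_force: [0.1, 0.1, 0.3]
finger_gap: 0.0465
gripper_force: 0.0
```

Call:
step_arm(targets=[[[0.02,0,-0.5,0,0,0,0],[0,0,-0.34,0,0,0,0],[0,0,0,0,0,0,0]]])

```text
clock: 7.82
tool_pos: [0.5438, -0.263, 0.0282]
orientation: [-3.14, -0.0, 1.209]
wrist_force: [0.2, 0.1, 0.4]
finger_gap: 0.047
gripper_force: 0.0
```

Call:
step_arm(targets=[[[0,0,-0.06,0,0,0,-1],[0,0,0,0,0,0,-1],[0,0,0,0,0,0,-1],[0,0,0,0,0,0,-1]]])

```text
clock: 8.32
tool_pos: [0.5447, -0.2632, 0.0264]
orientation: [3.141, -0.0, 1.21]
wrist_force: [-0.2, 0.2, 4.5]
finger_gap: 0.0268
gripper_force: 15.0
```

Call:
step_arm(targets=[[[0,0,0.4,0,0,0,-1],[0,0,0.1,0,0,0,-1],[0,0,0,0,0,0,-1]]])

```text
clock: 8.7
tool_pos: [0.5447, -0.263, 0.051]
orientation: [3.141, -0.0, 1.21]
wrist_force: [0.6, 0.6, -0.4]
finger_gap: 0.0271
gripper_force: 15.0
```

Call:
step_arm(targets=[[[-0.46,0.13,0,0,0,0,-1],[-0.46,0.13,0,0,0,0,-1],[-0.46,0.13,0,0,0,0,-1],[0,0,0,0,0,0,-1]]])

```text
clock: 9.2
tool_pos: [0.4738, -0.243, 0.0505]
orientation: [-3.14, -0.0, 1.209]
wrist_force: [1.5, -0.6, -0.4]
finger_gap: 0.0269
gripper_force: 15.0
```

```bash
python3 - <<'E'
from h import *
s=bot.state();print(s['tool_pos'],s['finger_gap'],s['wrist_force'])
I,D=bot.snapshot('wrist');P=cloud('wrist',D);cv2.imwrite('pics/w4.png',I)
th=np.deg2rad(-20.75);ex=np.array([np.cos(th),np.sin(th)]);ey=np.array([-ex[1],ex[0]])
print('tcp unit',(s['tool_pos'][:2]-[.544,-.278])@np.c_[ex,ey]*1000)
E
```

```text
[ 0.4737723  -0.24301211  0.05052427] 0.026857850059710177 [ 1.45917552 -0.60366596 -0.40482829]
tcp unit [-78.06828939   7.8373595 ]
```

View pics/w4.png

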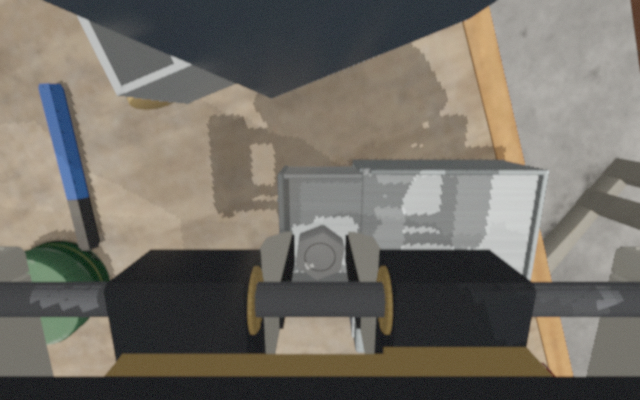

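The nut is held at (320,252) above the open drawer, whose inside spans u 285–362. I lower it and release.

Call:
step_arm(targets=[[[0,0,-0.4,0,0,0,-1],[0,0,0,0,0,0,-1],[0,0,0,0,0,0,0.1],[0,0,0,0,0,0,0.1],[0,0,0,0,0,0,0.1]]])

```text
clock: 9.88
tool_pos: [0.4758, -0.2436, 0.0312]
orientation: [3.141, 0.0, 1.21]
wrist_force: [-1.2, 0.5, 0.1]
finger_gap: 0.0497
gripper_force: 0.0
```

Call:
step_arm(targets=[[[0,0,0.6,0,0,0,0.1],[-0.6,0.2,0.6,0,0,0,-1],[-0.9,0.1,0,0,0,0,-1],[0,0,0,0,0,0,-1],[0,0,0,0,0,0,-1]]])

```text
clock: 10.5
tool_pos: [0.4015, -0.2288, 0.0912]
orientation: [3.14, -0.0, 1.21]
wrist_force: [0.2, -0.5, -0.6]
finger_gap: 0.0157
gripper_force: 0.0
```

```bash
python3 - <<'E'
from h import *
st=bot.state();print(st['tool_pos'],st['finger_gap'])
th=np.deg2rad(-20.75);ex=np.array([np.cos(th),np.sin(th)]);ey=np.array([-ex[1],ex[0]]);s=np.array([.544,-.278])
print('tcp unit',(st['tool_pos'][:2]-s)@np.c_[ex,ey]*1000)
I,D=bot.snapshot('wrist');cv2.imwrite('pics/w5.png',I);P=cloud('wrist',D)
x,y=np.moveaxis((P[...,:2]-s)@np.c_[ex,ey]*1000,-1,0);z=P[...,2]*1000
m=(x>-99)&(x<-55)&(abs(y)<37)&(z<42);k=m&(z>17)&(x>-97)&(abs(y)<34)
print(m.sum(),k.sum(),np.median(z[m]))
if k.any():print('nut?',x[k].mean(),y[k].mean(),np.percentile(z[k],[10,50,90]))
k=(z>58)&(z<70)&(abs(x)<50)&(y>-25);print('left on top',k.sum())
k=(x<-100)&(x>-112)&(abs(y)<40)&(z>40)&(z<50);print('front',k.sum(),x[k].min() if k.any() else '')
E
```

```text
[ 0.4014786  -0.22883227  0.09120852] 0.01571295967632698
tcp unit [-150.6964653    -4.51558419]
3755 809 11.40142326807986
nut? -76.48563446440606 8.290465627315573 [23.10211911 24.4784734  25.52185313]
left on top 104
front 599 -104.47648562218689
```

View pics/w5.png

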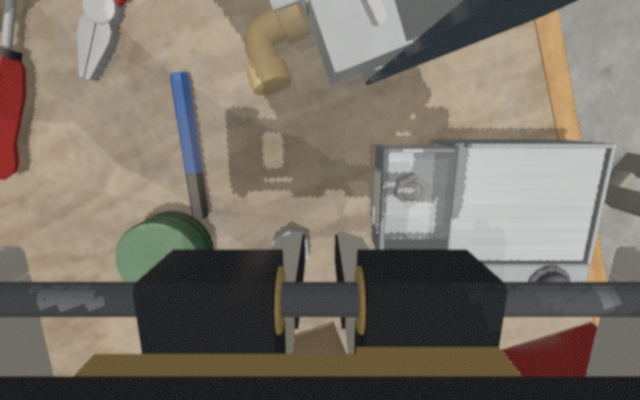

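The nut lies flat in the drawer at (408,187), top at 24 mm, and the sorting top is clear. The fingers now go down in front of the drawer, which is free of the look-alike, and push.

Call:
step_arm(targets=[[[0,0,-0.8,0,0,0,-1],[0,0,-0.7,0,0,0,-1],[0,0,-0.36,0,0,0,-1],[0,0,0,0,0,0,-1]]], grip_force=60)

```text
clock: 11.05
tool_pos: [0.4007, -0.2286, -0.0035]
orientation: [-3.14, -0.001, 1.21]
wrist_force: [-0.2, 0.1, -0.2]
finger_gap: 0.0005
gripper_force: 0.0
```

Call:
step_arm(targets=[[[0.28,-0.106,0,0,0,0,-1],[0.28,-0.106,0,0,0,0,-1],[0.2,-0.076,0,0,0,0,-1],[0.2,-0.076,0,0,0,0,-1]]])

```text
clock: 11.55
tool_pos: [0.4486, -0.2464, -0.0018]
orientation: [-3.141, -0.0, 1.21]
wrist_force: [-5.1, 1.6, 4.2]
finger_gap: 0.0008
gripper_force: 2.7
```

Call:
step_arm(targets=[[[0.2,-0.076,0,0,0,0,-1],[0.2,-0.076,0,0,0,0,-1],[0.1,-0.038,0,0,0,0,-1],[0,0,0,0,0,0,-1]]])

```text
clock: 12.05
tool_pos: [0.4722, -0.2552, -0.0022]
orientation: [-3.138, -0.001, 1.21]
wrist_force: [-6.9, 1.9, 4.6]
finger_gap: 0.0006
gripper_force: 3.5
```

```bash
cat > f.py <<'E'
from h import *
st=bot.state();th=np.deg2rad(-20.75);ex=np.array([np.cos(th),np.sin(th)]);ey=np.array([-ex[1],ex[0]]);s=np.array([.544,-.278])
print('tcp unit',(st['tool_pos'][:2]-s)@np.c_[ex,ey]*1000,st['wrist_force'])
I,D=bot.snapshot('wrist');P=cloud('wrist',D)
x,y=np.moveaxis((P[...,:2]-s)@np.c_[ex,ey]*1000,-1,0);z=P[...,2]*1000
for a,b in((-35,-20),(0,15),(18,32)):
    r=[]
    for lo in range(-110,-40,3):
        k=(x>=lo)&(x<lo+3)&(y>a)&(y<b)
        r.append((lo,int(np.percentile(z[k],80))) if k.sum()>3 else (lo,'-'))
    print(a,r)
E
python3 f.py
```

```text
tcp unit [-75.22450058  -4.16075523] [-6.88720774  1.94678925  4.61815612]
-35 [(-110, '-'), (-107, '-'), (-104, '-'), (-101, '-'), (-98, '-'), (-95, '-'), (-92, '-'), (-89, '-'), (-86, '-'), (-83, '-'), (-80, '-'), (-77, '-'), (-74, '-'), (-71, '-'), (-68, '-'), (-65, '-'), (-62, '-'), (-59, '-'), (-56, '-'), (-53, '-'), (-50, '-'), (-47, '-'), (-44, '-'), (-41, '-')]
0 [(-110, 0), (-107, 0), (-104, 0), (-101, 0), (-98, 0), (-95, 0), (-92, 0), (-89, 42), (-86, 42), (-83, 41), (-80, 47), (-77, 66), (-74, 61), (-71, 41), (-68, 41), (-65, 42), (-62, 44), (-59, 46), (-56, '-'), (-53, 49), (-50, 50), (-47, 50), (-44, 50), (-41, 50)]
18 [(-110, 145), (-107, 146), (-104, 144), (-101, 144), (-98, 144), (-95, 144), (-92, 144), (-89, 144), (-86, 144), (-83, 144), (-80, 144), (-77, 144), (-74, 143), (-71, 143), (-68, 143), (-65, 143), (-62, 142), (-59, 143), (-56, 143), (-53, 143), (-50, 142), (-47, 145), (-44, 146), (-41, 146)]
```

Call:
step_arm(targets=[[[0.08,-0.03,0,0,0,0,-1],[0.06,-0.022,0,0,0,0,-1],[0,0,0,0,0,0,-1]]])

```text
clock: 12.48
tool_pos: [0.479, -0.2578, -0.0022]
orientation: [-3.138, -0.001, 1.21]
wrist_force: [-7.1, 1.8, 3.4]
finger_gap: 0.0006
gripper_force: 3.8
```

Call:
step_arm(targets=[[[0.06,-0.022,0,0,0,0,-1],[0,0,0,0,0,0,-1]]])

```text
clock: 12.72
tool_pos: [0.4789, -0.2577, -0.0023]
orientation: [-3.133, -0.002, 1.209]
wrist_force: [-15.9, 5.8, 11.0]
finger_gap: 0.0004
gripper_force: 8.4
```

Call:
step_arm(targets=[[[0.03,-0.011,0,0,0,0,-1],[0,0,0,0,0,0,-1]]])

```text
clock: 12.98
tool_pos: [0.4789, -0.2576, -0.0023]
orientation: [-3.131, -0.003, 1.209]
wrist_force: [-19.6, 6.4, 16.2]
finger_gap: 0.0005
gripper_force: 10.7
```

Call:
step_arm(targets=[[[-0.15,0.057,0,0,0,0,-1],[-0.3,0.114,0,0,0,0,-1],[-0.6,0.22,0.2,0,0,0,-1],[-0.3,0.1,0.8,0,0,0,-1],[0,0,0.6,0,0,0,-1]]])

```text
clock: 13.6
tool_pos: [0.4163, -0.2357, 0.0791]
orientation: [3.142, -0.0, 1.209]
wrist_force: [1.4, -0.1, 0.9]
finger_gap: 0.0006
gripper_force: 0.0
```

```bash
python3 f.py
```

```text
tcp unit [-134.38081966   -5.67879359] [ 1.41821244 -0.14679348  0.92169292]
-35 [(-110, 3), (-107, 3), (-104, 3), (-101, 3), (-98, 3), (-95, 3), (-92, 3), (-89, 3), (-86, 3), (-83, 3), (-80, 3), (-77, 3), (-74, 3), (-71, 3), (-68, 3), (-65, 3), (-62, 3), (-59, 3), (-56, 37), (-53, 48), (-50, 53), (-47, 53), (-44, 53), (-41, 53)]
0 [(-110, 3), (-107, 3), (-104, 3), (-101, 3), (-98, 3), (-95, 3), (-92, 3), (-89, 3), (-86, 3), (-83, 3), (-80, 3), (-77, 3), (-74, 3), (-71, 3), (-68, 3), (-65, 3), (-62, 3), (-59, 205), (-56, 205), (-53, 48), (-50, 53), (-47, 53), (-44, 53), (-41, 53)]
18 [(-110, 218), (-107, 218), (-104, 231), (-101, 228), (-98, 213), (-95, 213), (-92, 213), (-89, 228), (-86, 213), (-83, 213), (-80, 212), (-77, 212), (-74, 212), (-71, 212), (-68, 212), (-65, 212), (-62, 208), (-59, 3), (-56, 200), (-53, 49), (-50, 53), (-47, 53), (-44, 53), (-41, 53)]
```

The drawer front is flush at -54 mm and stays shut with the robot clear. I hand in.

```bash
python3 -c "
from h import *
print(bot.sign_off())"
```

```text
the job is handed in; nothing more can be done
None
```

I pressed the release, dropped the nut into the open drawer and pushed the drawer home, where its front measured flush after the robot backed off; the job is handed in, but no verdict came back.

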